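# Level the foil-stamping press with a spirit level and hold it pressed

## Task

Level the foil-stamping press front to back: set the spirit level flat on the clear front part of its white table, pointing at the levelling foot, then turn the foot's black knob until the bubble stands between the two rings. Then press the level firmly but gently down onto the table to prove the reading, and finish while you are still pressing it, with the bubble centred; do not disturb the foil rolls, the type holder, the card case or the gift box.

Things in the scene. Friction and masses are not known exactly. Their poses are not given: they have to be found in the camera images.
- level_centre (a point): spirit level, a loose aluminium bar 112 long, 24 wide, 36 high, 0.4 kg, red ends, blue flanks; at first right way up on the bench left of the press. Point: its centre, 18 above its underside; x along it, z up. Parallel flanks up to 26; on top a yellow-green vial (54 long, top at 33.5) between two flat raised end shoulders, 28 long, tops at 36, middles 42 from the centre.
- bubble (a joint): white bubble of that level, 14 long: offset of its middle from the vial's middle, m, positive towards the level's +x end. It seeks the higher end and settles in about 1.5 s. Two black rings 20 apart mark the centre: centred is within 2.5 mm. On the table it stands 4.5 to 11.5 mm off at first; one radian of the foot knob moves it about 3.05 mm.
- table_spot (a point): middle of the clear front part of the press's flat white gridded table, on its upper face, 80 above the bench (2 less at first); z up, y towards the front of the press (the foot), x across. Table 160 across; its front edge is 60 ahead; nothing stands on or over it within 80 behind the point, farther back are two stops and, 55 up, the heated head. Its front is low at first: that slope is to be levelled.
- press: the press, which tilts on its two rear feet: dark bed, grey C-frame column behind the table, 375 high with its foil spools, lever with a black ball up to 510 high. Origin between its rear feet, 18 above the bench, 225 behind table_spot; axes as table_spot.
- foot_grip (a point): black round knurled knob of the press's levelling foot, 130 ahead of table_spot: upright axis, diameter 39, from 74 to 100 above the bench. Point: on the axis, 87 up; it does not move as the knob turns. Clockwise from above raises the press's front; 1.5 to 3.7 rad are needed; it takes 0.2 N m and stays where left. Table edge 70 from the axis; the lug, 56 wide, has its top 18 below the knob.
- roll_gold: a loose standing roll of gold foil, diameter 52, height 56; bystander, origin under its centre
- roll_red: a loose standing roll of red foil, diameter 52, height 56; bystander, origin under its centre
- type_holder: a loose brass type holder, 90 x 26 x 16, with an 85 mm turned wooden handle on its -x end (handle tip 148 mm from the origin); bystander, origin under the brass block
- card_case: a loose brown leather-covered card case, 105 x 78 x 16, lying flat; bystander, origin under its centre
- gift_box: a loose black gift box with a gold band, 93 x 73 x 38; bystander, origin under its centre
Not all that is in view belongs to the job. Several things look just like the part that bears level_centre: the one meant starts nearest to the robot's base.

How it is judged:
On the way, in this order (a step that is already met when the one before it is completed fails the run):
1. the level stands flat on the clear front part of the stamping table, pointing front to back (x of level_centre in the frame of table_spot between -0.05 and 0.05 m and y of level_centre in the frame of table_spot between -0.04 and 0.04 m and z of level_centre in the frame of table_spot between 0.0145 and 0.0215 m and angle between the x axis of level_centre and the y axis of table_spot, either way round below 0.2 rad and angle between level_centre's own z axis and vertical below 0.03 rad), for 0.3 s.
2. the foot has been turned until the table is level and the bubble of the level standing on it is between the rings (all of step 1 and value of joint bubble between -0.0025 and 0.0025 m and angle between table_spot's own z axis and vertical below 0.00279253 rad), for 0.3 s.
At the end, for the whole second after the job is handed in: Level flat on the table's front part (50 mm across, 40 mm along), within 11 deg of front-to-back; table within 0.16 deg of level, bubble within 2.5 mm of centre and still; fingers press so that the level bears on the table with 7 to 35 N (its weight: 4 N); rolls, holder, case, box not moved 30 mm (all of step 2 and contact force between level and press between 7 and 35 N and contact force between the fingers and level above 2 N and velocity of joint bubble between -0.01 and 0.01 m/s and linear speed of level below 0.02 m/s and distance of each of roll_gold, roll_red, type_holder, card_case, gift_box from where it was at the start of the episode below 0.03 m); the arm keeps its last pose, push and grip.
It fails at once if a bystander (foil roll, type holder, card case, gift box) is knocked away from its place (distance of any of roll_gold, roll_red, type_holder, card_case, gift_box from where it was at the start of the episode above 0.03 m).
It fails at once if the level is rammed onto the table (contact force between level and press above 60 N).
It also fails if it takes over 72 s, if anything falls off the work surface, if the arm or the gripper's body presses on something with over 40 N, if the wrist force passes 120 N, or if a joint passes its speed limit or range.

## Robot

A 7-joint arm with a two-finger parallel gripper is mounted at the origin on the work surface. World frame = base frame: x ahead of the robot, y to its left, z up, the work surface at z = 0. Lengths are in m, angles in rad, forces in N, time in s.
With the tool pointing down it reaches from about 0.425 to 0.925 m from the base axis. Payload 6.8 kg.
Tool frame: the origin (TCP) lies midway between the tips of the shut fingers; the grasp point (between the pads) lies r.grip_point_offset behind it (r.grip_point_offset is the distance from the TCP to the grasp point, in m); z points along the fingers, y is the direction in which the jaws open and shut (so a half turn about z gives the same grasp; the last joint's range is limited). The gripper opens to 85 mm and grips with 20 to 120 N. Pads are 22 mm wide; open, the fingers measure 114 mm over their backs; the gripper's body (76 mm by 85 mm) begins 54 mm behind the grasp point. The pads swing forward as they close: fully open they stand 13 mm farther back than shut.
Start: joints at [-1.356, 0.477, 0.022, 1.555, -0.011, 1.109, -0.083], TCP at [0.214, 0.64, 0.231] pointing down, gripper open.
Joint ranges: [-2.96, 2.96], [-0.34, 2.1], [-1.41, 1.46], [0.24, 2.44], [-1.37, 4.51], [0.17, 1.92], [-2.96, 2.96]. Speed limits (rad/s): [2.39, 2.39, 3.14, 3.14, 3.14, 3.14, 3.14].

## Interface

Orientations are given as a rotation vector (axis times angle).
In Python, from bench import r gives the robot as it stands. The module is installed in compiled form; this text tells all that it offers.
- The arm moves only by the tool play_rows, never from a script. Its argument "deltas" is a list of rows, each a list of 3 entries, a list of its own where there are three numbers: the finger opening in mm, from 0 to 85.4, then the shift along the tool's x, y, z in mm, then the turn, a rotation vector about the tool's x, y, z in rad. A call has 1 to 8 rows; each row is the pose to reach, as a shift and turn from the pose measured when the call began, along the tool's axes at that moment; what a row does not reach only later rows make up. A row lasts 1/8 s, in which the tool goes at most 62.5 mm and 10.7 degrees, less where a joint would pass 70% of its speed; a pose out of reach is approached as far as the arm can. A call with a gripper value outside its range is refused whole. The fingers move at their own pace and stop on an object; "squeeze" is the grip in N (left out, the last holds). Time passes only in rows, so rows that repeat a pose let the fingers close. It gives the time, the measured TCP pose, the force and the opening at its end, in the units of the state.
- r.get_obs(): the state, without advancing time (a new reading comes with each control period).
- r.grab_frame(name): name is "scene" or "top" or "wrist"; returns (picture, depth): 420x560x3 uint8, red, green, blue; 420x560 float32, m along the optical axis (not along the pixel's ray), 0 where there is no reading.
- r.camera_model(name): a dict with "mtx" (3x3 intrinsics, pixels), "rvec" (rotation vector, rad) and "tvec" (3), from world to camera coordinates, as OpenCV has them; the wrist camera has in their place "T_tool_cam" (4x4, takes a point from camera to tool coordinates, whose origin is the TCP and whose axes are the flange's). Camera axes: x right, y down, z forward; pixel columns grow to the right and rows downward; lengths in m; the calibration is good to about 2 mm. A picture is of the moment at which its call begins: read the wrist's pose just before it. camera_model takes no time and is no camera call.
- r.hand_in(): hands the job in, once; it reports no verdict.
The state is a dict: "clock": time; "joints": joint angles; "qvel": joint speeds; "tau": joint torques, N m; "tcp_pos": TCP position; "orientation": TCP orientation; "contact_force": force on the tool from outside, world axes, zero at the start; "moment": the same for the moment, N m; "grip_width": finger opening in m.
Only numpy, scipy, OpenCV 4.12 (cv2) and the standard library are available. Lean on these libraries where they do the work, as an engineer would, in place of code of your own. Each camera call takes 0.05 s, during which the arm holds its last target. There are 200 camera calls.

## Working session

There is one attempt and no reset: what is moved stays moved. The work goes in short steps, Python scripts to look and compute and a tool call to move; the robot and the scene stay as the last step left them, time stands still between calls to the robot, and variables do not carry over. Pictures are saved under pics/ and viewed, about 8 in all and at most 12, crops included, and the job is handed in when it is done.

Besides the shell and the picture viewer there is one more tool, called by a JSON object that holds its "fn" and its "kwargs", one argument or row to a line. play_rows: Moves the arm, as the interface text tells. Its arguments: {"type":"object","properties":{"deltas":{"type":"array"},"squeeze":{"type":"number"}},"required":["deltas"]}

```bash
mkdir -p pics
cat > h.py <<'E'
import numpy as np, cv2
from bench import r
from scipy.spatial.transform import Rotation as R
def snap(n):
    o=r.get_obs(); p,d=r.grab_frame(n); m=r.camera_model(n); K=np.array(m['mtx'])
    if n=='wrist':
        T=np.eye(4);T[:3,:3]=R.from_rotvec(o['orientation']).as_matrix();T[:3,3]=o['tcp_pos']
        Twc=T@np.array(m['T_tool_cam'])
    else:
        C=np.eye(4);C[:3,:3]=R.from_rotvec(np.ravel(m['rvec'])).as_matrix();C[:3,3]=np.ravel(m['tvec']);Twc=np.linalg.inv(C)
    return p,d,K,Twc
def cloud(d,K,Twc):
    v,u=np.indices(d.shape); P=np.stack([(u-K[0,2])/K[0,0]*d,(v-K[1,2])/K[1,1]*d,d],-1)
    W=P@Twc[:3,:3].T+Twc[:3,3]; W[d==0]=np.nan; return W
def save(f,p): cv2.imwrite(f,cv2.cvtColor(p,cv2.COLOR_RGB2BGR))
E
python3 - <<'E'
from h import *
o=r.get_obs(); print(o['clock'],o['tcp_pos'],o['orientation'],r.grip_point_offset)
for n in('top','scene'):
    p,d,K,T=snap(n); save(f'pics/{n}.png',p); np.savez(f'{n}.npz',p=p,d=d,K=K,T=T); print(n,K[0,0],T.round(3).tolist())
E
```

```text
0.0 [0.21396568 0.63954339 0.23033409] [-5.04825200e-01 -3.10062301e+00  2.90940599e-03] 0.0187
top 510.64555333154806 [[0.026, -0.997, 0.076, 0.423], [-1.0, -0.026, 0.003, 0.211], [-0.001, -0.076, -0.997, 1.446], [0.0, 0.0, 0.0, 1.0]]
scene 380.9710329710344 [[-0.43, 0.531, -0.73, 1.324], [0.903, 0.242, -0.356, 0.581], [-0.012, -0.812, -0.583, 0.705], [0.0, 0.0, 0.0, 1.0]]
```

View pics/top.png

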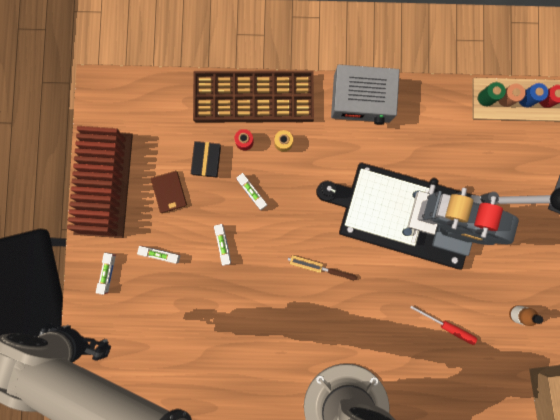

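View pics/scene.png

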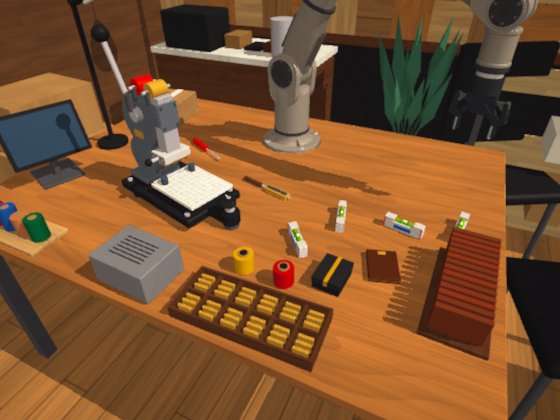

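Top view: four look-alike levels at pixels (252,191), (222,244), (158,255) and (105,274). The table is white, with its front to the left and the knob at about (328,191). Next I measure each level's distance from the base.

Run:
```python
from h import *
z=np.load('top.npz'); p,d,K,T=z['p'],z['d'],z['K'],z['T']; W=cloud(d,K,T)
for u,v in[(252,191),(222,244),(158,255),(105,274)]:
    w=W[v-28:v+29,u-28:u+29].reshape(-1,3); m=(w[:,2]>.025)&(w[:,2]<.045)
    uu,vv=np.meshgrid(range(u-28,u+29),range(v-28,v+29)); m&=(np.hypot(uu-u,vv-v).ravel()<27)
    q=w[m]; (c,s,a)=cv2.minAreaRect((q[:,:2]*1000).astype(np.float32)); 
    print((u,v),m.sum(),c,s,a,'zmed',np.median(q[:,2]),'dist',np.hypot(*c))
# table: white pixels
g=p.astype(int); m=(g.min(2)>185)&(W[...,2]>.06)&(W[...,2]<.1); m[:, :330]=0;m[:150]=0;m[270:]=0;m[:,460:]=0
n,l,st,ce=cv2.connectedComponentsWithStats(m.astype(np.uint8)); i=1+st[1:,4].argmax(); m=l==i
q=W[m]; print('table',st[i],cv2.minAreaRect((q[:,:2]*1000).astype(np.float32)))
A=np.c_[q[:,:2],np.ones(len(q))]; print('plane',np.linalg.lstsq(A,q[:,2],rcond=None)[0],np.median(q[:,2]))
w=W[165:215,305:350]; k=(w[...,2]>.09)&(w[...,2]<.11)
c,rad=cv2.minEnclosingCircle((w[k][:,:2]*1000).astype(np.float32)); print('knob',c,rad,k.sum(),np.median(w[k][:,2]))
save('pics/crop.png',cv2.resize(np.hstack([p[210:280,185:260],p[155:225,215:290],p[150:220,310:385]]),None,fx=3.5,fy=3.5,interpolation=cv2.INTER_CUBIC))
```

```text
(252, 191) 330 (587.6698608398438, 277.1160888671875) (111.57469177246094, 24.114606857299805) 39.41520690917969 zmed 0.03459776988444474 dist 649.7300916908254
(222, 244) 330 (437.9892272949219, 353.5119323730469) (111.30606079101562, 24.984821319580078) 14.034573554992676 zmed 0.034700364224942826 dist 562.8545545312114
(158, 255) 338 (405.26702880859375, 530.3150024414062) (113.36019134521484, 24.070293426513672) 78.52046966552734 zmed 0.03410913959496187 dist 667.439410324094
(105, 274) 354 (350.06549072265625, 675.16748046875) (25.093412399291992, 112.05160522460938) 80.73168182373047 zmed 0.03426459383032865 dist 760.5241445722904
table [ 345  169   84   76 3608] ((549.7382202148438, -92.40653228759766), (193.99679565429688, 159.50192260742188), 74.81807708740234)
plane [-0.00312496 -0.01107454  0.07968585] 0.07876152841030382
knob (593.2715454101562, 68.2416000366211) 20.424476623535156 179 0.10009504998445329
```

View pics/crop.png

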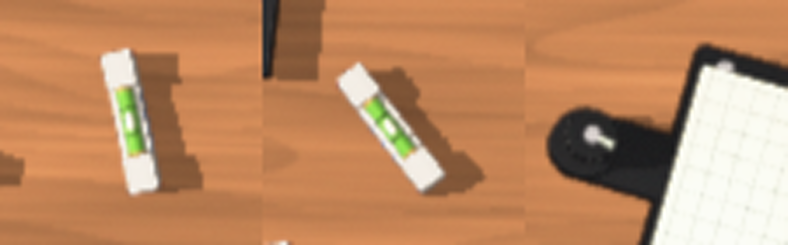

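Crop: the left level at top pixel (222,244) has red/white ends with the vial up. It lies 0.563 m from the base and the others lie 0.65 m or farther, so it is the one meant. The knob and the table edges agree on table_spot ≈ (0.559,-0.057), with front direction 74.8°.

```bash
cat >> h.py <<'E'
def go(x,y,z,jaw,o=None):
    """delta from current pose (mm, rotvec) to TCP xyz (m), tool down, tool y-axis heading jaw deg"""
    o=o or r.get_obs(); M=R.from_rotvec(o['orientation']).as_matrix(); best=[]
    for k in(0,180):
        a=np.radians(jaw+k); Y=np.array([np.cos(a),np.sin(a),0]); Z=np.array([0,0,-1.]); G=np.c_[np.cross(Y,Z),Y,Z]
        print('jaw',jaw+k,'shift',(1000*M.T@(np.array([x,y,z])-o['tcp_pos'])).round(1),'turn',R.from_matrix(M.T@G).as_rotvec().round(4))
def st():
    o=r.get_obs(); M=R.from_rotvec(o['orientation']).as_matrix()
    print('t',round(o['clock'],2),'p',np.round(o['tcp_pos'],4),'jawdeg',np.degrees(np.arctan2(M[1,1],M[0,1])).round(2),'q',np.round(o['joints'],2),'F',np.round(o['contact_force'],1),'w',round(o['grip_width'],4))
E
python3 - <<'E'
from h import *
st(); print(r.camera_model('wrist'))
go(.438,.3535,.13,104.03)
E
```

```text
t 0.1 p [0.214  0.6396 0.2304] jawdeg 71.51 q [-1.36  0.48  0.02  1.56 -0.01  1.11 -0.08] F [ 0.3 -0.6 -0.3] w 0.0854
{'mtx': array([[299.08122092,   0.        , 275.14388817],
       [  0.        , 299.08122092, 210.10585642],
       [  0.        ,   0.        ,   1.        ]]), 'T_tool_cam': array([[-1.47561161e-03, -9.62447543e-01, -2.71463718e-01,
         6.82944599e-02],
       [ 9.99997272e-01, -1.91178831e-03,  1.34230968e-03,
         2.04851151e-05],
       [-1.81088381e-03, -2.71460997e-01,  9.62447738e-01,
        -1.43085008e-01],
       [ 0.00000000e+00,  0.00000000e+00,  0.00000000e+00,
         1.00000000e+00]])}
jaw 104.03 shift [-303.2 -200.1  100.8] turn [-1.700e-03 -4.000e-04 -5.676e-01]
jaw 284.03 shift [-303.2 -200.1  100.8] turn [-5.000e-04  2.200e-03  2.574e+00]
```

{"fn": "play_rows", "kwargs": {
  "deltas": [
    [85, [-303, -200, 60], [0, 0, -0.568]],
    [85, [-303, -200, 60], [0, 0, -0.568]],
    [85, [-303, -200, 60], [0, 0, -0.568]],
    [85, [-303, -200, 60], [0, 0, -0.568]],
    [85, [-303, -200, 60], [0, 0, -0.568]],
    [85, [-303, -200, 60], [0, 0, -0.568]],
    [85, [-303, -200, 60], [0, 0, -0.568]],
    [85, [-303, -200, 60], [0, 0, -0.568]]
  ],
  "squeeze": 40
}}

```text
clock: 1.1
tcp_pos: [0.4374, 0.3541, 0.1706]
orientation: [0.384, -3.117, 0.002]
contact_force: [-0.5, 1.2, -0.0]
grip_width: 0.085
```

Run:
```python
from h import *
st(); p,d,K,T=snap('wrist'); save('pics/w1.png',p); W=cloud(d,K,T)
m=(W[...,2]>.015)&(W[...,2]<.05)&(np.hypot(W[...,0]-.438,W[...,1]-.3535)<.075)
q=W[m]; print(m.sum(),cv2.minAreaRect((q[:,:2]*1000).astype(np.float32)),np.nanmedian(W[(abs(W[...,2])<.01)][:,2]))
go(.438,.3535,.004,104.03)
```

```text
t 1.1 p [0.4374 0.3541 0.1706] jawdeg 104.05 q [-0.78  0.36 -0.01  1.89  0.    0.9   1.02] F [-0.5  1.2 -0. ] w 0.085
2836 ((436.88836669921875, 354.8493957519531), (111.09507751464844, 24.61261749267578), 13.62917709350586) 0.0006173297452841398
jaw 104.03 shift [ -0.9  -1.6 166.7] turn [-0.0007 -0.0012  0.0021]
jaw 284.03 shift [ -0.9  -1.6 166.7] turn [ 1.9000e-03 -1.2000e-03 -3.1395e+00]
```

View pics/w1.png

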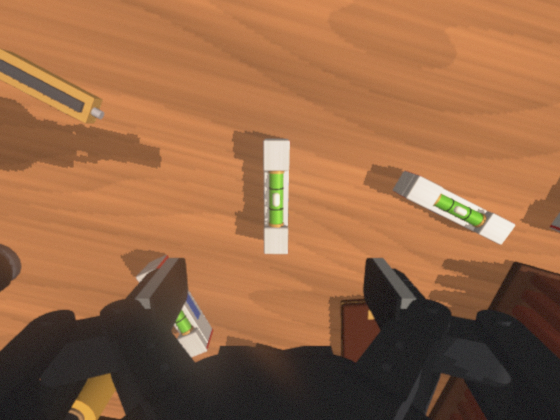

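Wrist view: the level is centred at (276,197), upright and square to the jaws, with nothing within finger reach. Next I go down and grip.

{"fn": "play_rows", "kwargs": {
  "deltas": [
    [85, [0, 0, 60], [0, 0, 0]],
    [85, [0, 0, 120], [0, 0, 0]],
    [85, [0, 0, 155], [0, 0, 0]],
    [85, [0, 0, 165], [0, 0, 0]],
    [85, [0, 0, 165], [0, 0, 0]],
    [15, [0, 0, 165], [0, 0, 0]],
    [15, [0, 0, 165], [0, 0, 0]],
    [15, [0, 0, 165], [0, 0, 0]]
  ]
}}

```text
clock: 2.15
tcp_pos: [0.4372, 0.3552, 0.0067]
orientation: [-0.387, 3.118, 0.0]
contact_force: [-0.1, 0.0, 0.7]
grip_width: 0.0317
```

{"fn": "play_rows", "kwargs": {
  "deltas": [
    [15, [0, 0, 0], [0, 0, 0]],
    [15, [0, 0, 0], [0, 0, 0]],
    [15, [0, 0, 0], [0, 0, 0]],
    [15, [0, 0, 0], [0, 0, 0]]
  ]
}}

```text
clock: 2.65
tcp_pos: [0.4373, 0.3551, 0.0069]
orientation: [-0.386, 3.118, -0.0]
contact_force: [-1.0, -1.7, 5.6]
grip_width: 0.0228
```

Run:
```python
from h import *
st(); go(.5593,-.057,.19,-15.17)
```

```text
t 2.65 p [0.4373 0.3551 0.0069] jawdeg 104.13 q [-0.78  0.6  -0.01  1.97  0.01  0.56  1.01] F [-1.  -1.7  5.6] w 0.0228
jaw -15.17 shift [ -17.7 -429.4 -183.1] turn [1.0000e-04 1.0000e-04 2.0822e+00]
jaw 164.83 shift [ -17.7 -429.4 -183.1] turn [-1.0000e-04  1.0000e-04 -1.0594e+00]
```

{"fn": "play_rows", "kwargs": {
  "deltas": [
    [40, [0, 0, 0], [0, 0, 0]],
    [40, [0, 0, 0], [0, 0, 0]],
    [40, [0, 0, 4], [0, 0, 0]],
    [40, [0, 0, 4.5], [0, 0, 0]],
    [15, [0, 0, 4.5], [0, 0, 0]],
    [15, [0, 0, 4.5], [0, 0, 0]],
    [15, [0, 0, 4.5], [0, 0, 0]],
    [15, [0, 0, 4.5], [0, 0, 0]]
  ]
}}

```text
clock: 3.65
tcp_pos: [0.4372, 0.3552, 0.0023]
orientation: [-0.387, 3.118, 0.0]
contact_force: [-0.3, 0.2, -1.5]
grip_width: 0.023
```

Run:
```python
from h import *
st(); go(.5593,-.057,.19,-15.17)
```

```text
t 3.65 p [0.4372 0.3552 0.0023] jawdeg 104.14 q [-0.78  0.61 -0.01  1.97  0.01  0.56  1.01] F [-0.3  0.2 -1.5] w 0.023
jaw -15.17 shift [ -17.7 -429.5 -187.7] turn [1.0000e-04 0.0000e+00 2.0824e+00]
jaw 164.83 shift [ -17.7 -429.5 -187.7] turn [-0.0000e+00  1.0000e-04 -1.0592e+00]
```

{"fn": "play_rows", "kwargs": {
  "deltas": [
    [15, [0, 0, -50], [0, 0, 0]],
    [15, [0, 0, -110], [0, 0, 0.1]],
    [15, [0, -30, -165], [0, 0, 0.28]],
    [15, [-2, -80, -188], [0, 0, 0.46]],
    [15, [-5, -135, -188], [0, 0, 0.64]],
    [15, [-8, -190, -188], [0, 0, 0.82]],
    [15, [-10, -245, -188], [0, 0, 1.0]],
    [15, [-12, -300, -188], [0, 0, 1.18]]
  ],
  "squeeze": 60
}}

```text
clock: 4.65
tcp_pos: [0.5215, 0.0653, 0.1899]
orientation: [-1.421, -2.801, 0.001]
contact_force: [0.9, 0.2, -5.0]
grip_width: 0.0232
```

Run:
```python
from h import *
st(); go(.5593,-.057,.19,-15.17)
```

```text
t 4.65 p [0.5215 0.0653 0.1899] jawdeg 36.2 q [-0.54  0.29  0.36  1.97 -0.13  0.9   0.52] F [ 0.9  0.2 -5. ] w 0.0232
jaw -15.17 shift [-121.   -41.8   -0.2] turn [-1.100e-03 -2.000e-04  8.965e-01]
jaw 164.83 shift [-121.   -41.8   -0.2] turn [ 2.0000e-04 -1.3000e-03 -2.2451e+00]
```

{"fn": "play_rows", "kwargs": {
  "deltas": [
    [15, [-45, -15, 0], [0, 0, 0.17]],
    [15, [-85, -30, 0], [0, 0, 0.34]],
    [15, [-110, -38, 0], [0, 0, 0.51]],
    [15, [-121, -42, 0], [0, 0, 0.68]],
    [15, [-121, -42, 0], [0, 0, 0.84]],
    [15, [-121, -42, 0], [0, 0, 0.896]],
    [15, [-121, -42, 0], [0, 0, 0.896]],
    [15, [-121, -42, 0], [0, 0, 0.896]]
  ]
}}

```text
clock: 5.65
tcp_pos: [0.5586, -0.057, 0.1895]
orientation: [-2.492, -1.91, 0.002]
contact_force: [-0.5, 0.1, -4.6]
grip_width: 0.0225
```

Run:
```python
from h import *
st(); p,d,K,T=snap('wrist'); save('pics/w2.png',p); W=cloud(d,K,T); np.savez('w2.npz',W=W,p=p)
g=p.astype(int); m=(W[...,2]>.065)&(W[...,2]<.092)&(g.min(2)>150)
n,l,s,c=cv2.connectedComponentsWithStats(m.astype(np.uint8)); i=1+s[1:,4].argmax(); q=W[l==i]; print(s[i],cv2.minAreaRect((q[:,:2]*1000).astype(np.float32)))
A=np.c_[q[:,0]-.5593,q[:,1]+.057,np.ones(len(q))]; print('plane',np.linalg.lstsq(A,q[:,2],rcond=None)[0])
go(.5593,-.057,.085,-15.17)
```

```text
t 5.65 p [ 0.5586 -0.057   0.1895] jawdeg -15.06 q [-0.48  0.38  0.59  1.9  -0.26  0.94 -0.02] F [-0.5  0.1 -4.6] w 0.0225
[  181   137   191   159 17007] ((555.7463989257812, -70.07788848876953), (147.36477661132812, 159.82977294921875), 74.81226348876953)
plane [-0.00210587 -0.00715764  0.07849982]
jaw -15.17 shift [  0.3   0.7 104.6] turn [-0.0018  0.0004  0.0016]
jaw 164.83 shift [  0.3   0.7 104.6] turn [-6.00e-04 -2.80e-03 -3.14e+00]
```

View pics/w2.png

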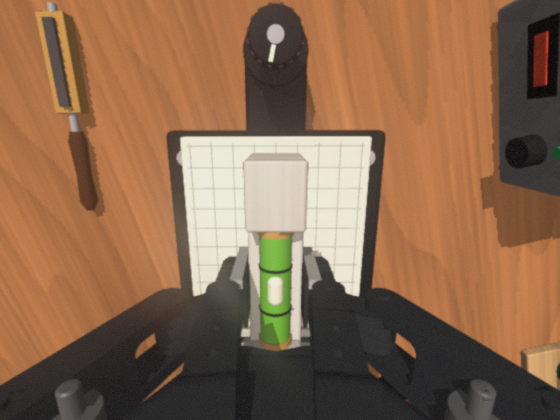

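Wrist view: the level is held square over the table with its bubble at (275,291), between rings at rows 268 and 310. The knob is at (275,35) with a white pointer. Next I lower the level.

{"fn": "play_rows", "kwargs": {
  "deltas": [
    [15, [0, 1, 50], [0, 0, 0]],
    [15, [0, 1, 85], [0, 0, 0]],
    [15, [0, 1, 97], [0, 0, 0]],
    [15, [0, 1, 102], [0, 0, 0]],
    [15, [0, 1, 104], [0, 0, 0]],
    [15, [0, 1, 105.5], [0, 0, 0]],
    [15, [0, 1, 106.5], [0, 0, 0]],
    [15, [0, 1, 107], [0, 0, 0]]
  ]
}}

```text
clock: 6.7
tcp_pos: [0.5598, -0.0572, 0.0829]
orientation: [-2.493, -1.911, 0.001]
contact_force: [0.4, 0.5, -4.6]
grip_width: 0.023
```

Run:
```python
from h import *
st()
```

```text
t 6.7 p [ 0.5598 -0.0572  0.0829] jawdeg -15.07 q [-0.4   0.53  0.51  1.97 -0.38  0.73  0.08] F [ 0.4  0.5 -4.6] w 0.023
```

{"fn": "play_rows", "kwargs": {
  "deltas": [
    [15, [0, 0, 0.6], [0, 0, 0]],
    [15, [0, 0, 1.2], [0, 0, 0]],
    [15, [0, 0, 1.8], [0, 0, 0]],
    [15, [0, 0, 2.1], [0, 0, 0]],
    [15, [0, 0, 2.1], [0, 0, 0]]
  ]
}}

```text
clock: 7.32
tcp_pos: [0.5598, -0.0572, 0.0808]
orientation: [-2.493, -1.91, 0.001]
contact_force: [-1.1, -0.0, -3.1]
grip_width: 0.0226
```

Run:
```python
from h import *
st()
```

```text
t 7.33 p [ 0.5598 -0.0572  0.0808] jawdeg -15.07 q [-0.4   0.53  0.51  1.98 -0.38  0.73  0.08] F [-1.1 -0.  -3.1] w 0.0226
```

{"fn": "play_rows", "kwargs": {
  "deltas": [
    [15, [0, 0, 0.4], [0, 0, 0]],
    [15, [0, 0, 0.7], [0, 0, 0]],
    [15, [0, 0, 0.7], [0, 0, 0]]
  ]
}}

```text
clock: 7.7
tcp_pos: [0.5598, -0.0572, 0.0805]
orientation: [-2.493, -1.91, 0.001]
contact_force: [-1.9, 1.3, 3.3]
grip_width: 0.0229
```

Run:
```python
from h import *
st()
```

```text
t 7.7 p [ 0.5598 -0.0572  0.0805] jawdeg -15.08 q [-0.4   0.53  0.51  1.98 -0.38  0.73  0.08] F [-1.9  1.3  3.3] w 0.0229
```

{"fn": "play_rows", "kwargs": {
  "deltas": [
    [60, [0, 0, 0], [0, 0, 0]],
    [60, [0, 0, 0], [0, 0, 0]],
    [60, [0, 0, 0], [0, 0, 0]],
    [60, [0, 0, -10], [0, 0, 0]],
    [60, [0, 0, -50], [0, 0, 0]],
    [60, [0, 0, -100], [0, 0, 0]],
    [60, [0, 0, -110], [0, 0, 0]],
    [60, [0, 0, -110], [0, 0, 0]]
  ]
}}

```text
clock: 8.7
tcp_pos: [0.5603, -0.0571, 0.1913]
orientation: [-2.493, -1.911, -0.002]
contact_force: [-0.7, 0.6, -1.2]
grip_width: 0.0601
```

Run:
```python
from h import *
st(); p,d,K,T=snap('wrist'); save('pics/w3.png',cv2.resize(p[130:380,180:380],None,fx=2.3,fy=2.3,interpolation=cv2.INTER_CUBIC)); W=cloud(d,K,T); np.savez('w3.npz',p=p,d=d,K=K,T=T)
m=(W[...,2]>.107)&(W[...,2]<.12)&(np.hypot(W[...,0]-.5593,W[...,1]+.057)<.075); q=W[m]; print(m.sum(),cv2.minAreaRect((q[:,:2]*1000).astype(np.float32)),np.median(q[:,2]))
go(.5933,.0682,.19,-15.17)
```

```text
t 8.7 p [ 0.5603 -0.0571  0.1913] jawdeg -15.07 q [-0.48  0.38  0.6   1.9  -0.26  0.94 -0.02] F [-0.7  0.6 -1.2] w 0.0601
3414 ((560.6287841796875, -56.4105224609375), (111.79071044921875, 23.96255874633789), 74.5418472290039) 0.11384666014842222
jaw -15.17 shift [1.297e+02 1.000e-01 2.000e-01] turn [-0.0017 -0.0005  0.0019]
jaw 164.83 shift [1.297e+02 1.000e-01 2.000e-01] turn [ 8.0000e-04 -2.6000e-03 -3.1397e+00]
```

View pics/w3.png

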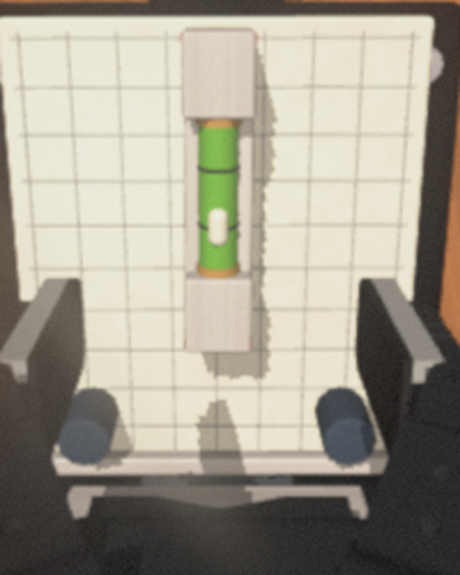

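{"fn": "play_rows", "kwargs": {
  "deltas": [
    [60, [10, 0, 0], [0, 0, -0.17]],
    [60, [20, 0, 0], [0, 0, -0.34]],
    [60, [30, 0, 0], [0, 0, -0.51]],
    [60, [30, 0, 0], [0, 0, -0.68]],
    [60, [30, 0, 0], [0, 0, -0.68]],
    [60, [30, 0, 0], [0, 0, -0.68]]
  ]
}}

```text
clock: 9.5
tcp_pos: [0.5667, -0.0283, 0.1893]
orientation: [-1.717, -2.628, 0.002]
contact_force: [-0.0, 0.7, -0.2]
grip_width: 0.0599
```

```bash
cat >> h.py <<'E'
F=np.array([np.cos(np.radians(74.82)),np.sin(np.radians(74.82))]); L=np.array([F[1],-F[0]])
def plane_xy(shape,K,T,z):
    v,u=np.indices(shape); dirs=np.stack([(u-K[0,2])/K[0,0],(v-K[1,2])/K[1,1],np.ones(shape)],-1)@T[:3,:3].T
    return (T[:3,3]+dirs*((z-T[2,3])/dirs[...,2:3]))[...,:2]
def bubble(p,d,K,T,z0=.0785):
    W=cloud(d,K,T); m=(W[...,2]>z0+.0335)&(W[...,2]<z0+.042)&(np.hypot(W[...,0]-.56,W[...,1]+.057)<.08)
    (c,s,a)=cv2.minAreaRect((W[m][:,:2]*1000).astype(np.float32)); c=np.array(c)/1000
    P=plane_xy(d.shape,K,T,z0+.0325)-c; a=1000*P@F; b=1000*P@L; g=p.astype(int)
    R_,G,B=g[...,0],g[...,1],g[...,2]; wh=(abs(b)<4)&(abs(a)<24)&(B>120)
    prof=[(k,int(np.median(g[(abs(b)<1.5)&(abs(a-k)<.75)].sum(1)))) for k in range(-27,28) if ((abs(b)<1.5)&(abs(a-k)<.75)).any()]
    print('centre',c,s,'bubble',wh.sum(),'mean',a[wh].mean().round(2),'range',np.percentile(a[wh],[2,98]).round(1)); return prof
E
python3 - <<'E'
from h import *
z=np.load('w3.npz'); print(bubble(z['p'],z['d'],z['K'],z['T']))
st(); s=snap('wrist'); print(bubble(*s)); go(.5933,.0682,.17,85)
E
```

```text
centre [ 0.56065082 -0.0564166 ] (111.79071044921875, 23.916913986206055) bubble 134 mean -9.2 range [-15.8  -3.1]
[(-27, 454), (-26, 432), (-25, 413), (-24, 397), (-23, 395), (-22, 397), (-21, 390), (-20, 398), (-19, 396), (-18, 394), (-17, 393), (-16, 428), (-15, 587), (-14, 653), (-13, 668), (-12, 668), (-11, 668), (-10, 669), (-9, 668), (-8, 668), (-7, 672), (-6, 681), (-5, 694), (-4, 655), (-3, 555), (-2, 443), (-1, 404), (0, 402), (1, 402), (2, 400), (3, 399), (4, 399), (5, 399), (6, 399), (7, 399), (8, 399), (9, 361), (10, 305), (11, 316), (12, 393), (13, 398), (14, 398), (15, 399), (16, 401), (17, 401), (18, 399), (19, 401), (20, 401), (21, 402), (22, 401), (23, 400), (24, 403), (25, 424), (26, 453), (27, 444)]
t 9.5 p [ 0.5667 -0.0283  0.1893] jawdeg 23.69 q [-0.4   0.37  0.44  1.88 -0.19  0.94  0.53] F [-0.   0.7 -0.2] w 0.0599
centre [ 0.56082831 -0.05610476] (111.92911529541016, 24.23112678527832) bubble 123 mean -9.95 range [-16.2  -3.7]
[(-27, 450), (-26, 430), (-25, 409), (-24, 402), (-23, 399), (-22, 392), (-21, 397), (-20, 395), (-19, 393), (-18, 404), (-17, 445), (-16, 565), (-15, 644), (-14, 669), (-13, 679), (-12, 675), (-11, 675), (-10, 676), (-9, 675), (-8, 678), (-7, 683), (-6, 694), (-5, 679), (-4, 627), (-3, 462), (-2, 405), (-1, 402), (0, 397), (1, 397), (2, 405), (3, 405), (4, 401), (5, 401), (6, 403), (7, 402), (8, 389), (9, 337), (10, 295), (11, 362), (12, 402), (13, 404), (14, 398), (15, 404), (16, 403), (17, 401), (18, 397), (19, 407), (20, 401), (21, 399), (22, 396), (23, 399), (24, 413), (25, 451), (26, 459), (27, 453)]
jaw 85 shift [77.7 63.  19.5] turn [-0.0012 -0.0027 -1.0695]
jaw 265 shift [77.7 63.  19.5] turn [-3.1000e-03  1.4000e-03  2.0721e+00]
```

{"fn": "play_rows", "kwargs": {
  "deltas": [
    [60, [15, 12, 0], [0, 0, -0.17]],
    [60, [35, 30, 0], [0, 0, -0.34]],
    [60, [55, 45, 0], [0, 0, -0.51]],
    [60, [70, 57, 0], [0, 0, -0.68]],
    [60, [78, 63, 0], [0, 0, -0.85]],
    [60, [78, 63, 0], [0, 0, -1.02]],
    [60, [78, 63, 0], [0, 0, -1.16]],
    [60, [78, 63, 0], [0, 0, -1.16]]
  ]
}}

```text
clock: 10.55
tcp_pos: [0.5931, 0.0683, 0.1892]
orientation: [0.0, -3.138, -0.001]
contact_force: [0.3, 0.2, 0.2]
grip_width: 0.0597
```

Run:
```python
from h import *
st(); p,d,K,T=snap('wrist'); W=cloud(d,K,T); save('pics/w4.png',p)
k=(W[...,2]>.092)&(W[...,2]<.108)&(np.hypot(W[...,0]-.593,W[...,1]-.068)<.04); c,rad=cv2.minEnclosingCircle((W[k][:,:2]*1000).astype(np.float32)); print(k.sum(),c,rad,np.median(W[k][:,2]), W[k][:,:2].mean(0))
go(.5933,.0682,.068,90)
```

```text
t 10.55 p [0.5931 0.0683 0.1892] jawdeg 90.02 q [-0.34  0.39  0.15  1.8  -0.07  0.96  1.42] F [0.3 0.2 0.2] w 0.0597
1836 (593.0018920898438, 68.78205108642578) 20.488378524780273 0.1005102039191757 [0.59165567 0.06876744]
jaw 90 shift [-6.000e-01 -1.000e-01  1.213e+02] turn [ 0.0005 -0.0031 -0.001 ]
jaw 270 shift [-6.000e-01 -1.000e-01  1.213e+02] turn [-4.9000e-03 -8.0000e-04  3.1406e+00]
```

{"fn": "play_rows", "kwargs": {
  "deltas": [
    [60, [0, 0, 50], [0, 0, 0]],
    [60, [0, 0, 100], [0, 0, 0]],
    [60, [0, 0, 119], [0, 0, 0]],
    [60, [0, 0, 121], [0, 0, 0]],
    [20, [0, 0, 121], [0, 0, 0]],
    [20, [0, 0, 121], [0, 0, 0]],
    [20, [0, 0, 121], [0, 0, 0]],
    [20, [0, 0, 121], [0, 0, 0]]
  ],
  "squeeze": 50
}}

```text
clock: 11.6
tcp_pos: [0.5942, 0.0684, 0.0702]
orientation: [0.002, 3.141, 0.002]
contact_force: [-0.7, -0.7, 8.1]
grip_width: 0.0378
```

Run:
```python
from h import *
st()
```

```text
t 11.6 p [0.5942 0.0684 0.0702] jawdeg 89.91 q [-0.32  0.55  0.13  1.88 -0.1   0.72  1.44] F [-0.7 -0.7  8.1] w 0.0378
```

{"fn": "play_rows", "kwargs": {
  "deltas": [
    [20, [0, 0, 0], [0, 0, 0.15]],
    [20, [0, 0, 0], [0, 0, 0.3]],
    [20, [0, 0, 0], [0, 0, 0.45]],
    [20, [0, 0, 0], [0, 0, 0.6]],
    [20, [0, 0, 0], [0, 0, 0.75]],
    [20, [0, 0, 0], [0, 0, 0.9]],
    [20, [0, 0, 0], [0, 0, 1.05]],
    [20, [0, 0, 0], [0, 0, 1.2]]
  ]
}}

```text
clock: 12.6
tcp_pos: [0.593, 0.0667, 0.0703]
orientation: [-1.783, -2.585, 0.002]
contact_force: [-3.7, -4.0, -1.7]
grip_width: 0.0377
```

Run:
```python
from h import *
st(); go(.5936,.0684,.070,-93)
```

```text
t 12.6 p [0.593  0.0667 0.0703] jawdeg 20.82 q [-0.55  0.59  0.45  1.9  -0.36  0.74  0.47] F [-3.7 -4.  -1.7] w 0.0377
jaw -93 shift [1.4 1.2 0.3] turn [-1.4000e-03  1.3000e-03  1.9866e+00]
jaw 87 shift [1.4 1.2 0.3] turn [-0.0012 -0.0012 -1.155 ]
```

{"fn": "play_rows", "kwargs": {
  "deltas": [
    [20, [0, 0, 0], [0, 0, 0.15]],
    [20, [0.5, 0.5, 0], [0, 0, 0.3]],
    [20, [1, 1, 0], [0, 0, 0.45]],
    [20, [1, 1, 0], [0, 0, 0.6]],
    [20, [1, 1, 0], [0, 0, 0.75]],
    [20, [1, 1, 0], [0, 0, 0.9]],
    [20, [1, 1, 0], [0, 0, 1.05]],
    [20, [1, 1, 0], [0, 0, 1.2]]
  ]
}}

```text
clock: 13.6
tcp_pos: [0.5909, 0.0671, 0.0703]
orientation: [-2.933, -1.119, 0.01]
contact_force: [-9.0, -2.3, 3.0]
grip_width: 0.0375
```

Run:
```python
from h import *
st(); go(.5936,.0684,.070,-93)
```

```text
t 13.6 p [0.5909 0.0671 0.0703] jawdeg -48.22 q [-0.76  0.68  0.76  1.91 -0.64  0.82 -0.5 ] F [-9.  -2.3  3. ] w 0.0375
jaw -93 shift [2.8 0.8 0.3] turn [-0.002   0.0063  0.7816]
jaw 87 shift [2.8 0.8 0.3] turn [-0.0078 -0.0024 -2.36  ]
```

{"fn": "play_rows", "kwargs": {
  "deltas": [
    [20, [1, 0.3, 0], [0, 0, 0.15]],
    [20, [2, 0.6, 0], [0, 0, 0.3]],
    [20, [2.5, 0.8, 0], [0, 0.003, 0.45]],
    [20, [2.5, 0.8, 0], [0, 0.006, 0.6]],
    [20, [2.5, 0.8, 0], [0, 0.006, 0.73]],
    [20, [2.5, 0.8, 0], [0, 0.006, 0.78]],
    [20, [2.5, 0.8, 0], [0, 0.006, 0.78]]
  ]
}}

```text
clock: 14.48
tcp_pos: [0.5904, 0.0685, 0.0703]
orientation: [-3.137, 0.08, 0.011]
contact_force: [-9.6, -0.2, 7.3]
grip_width: 0.0375
```

Run:
```python
from h import *
st()
```

```text
t 14.47 p [0.5904 0.0685 0.0703] jawdeg -92.93 q [-0.87  0.77  0.95  1.92 -0.81  0.9  -1.12] F [-9.6 -0.2  7.3] w 0.0375
```

{"fn": "play_rows", "kwargs": {
  "deltas": [
    [60, [0, 0, 0], [0, 0, 0]],
    [60, [0, 0, 0], [0, 0, 0]],
    [70, [0, 0, 0], [0, 0, 0]],
    [70, [0, 0, -40], [0, 0, 0]],
    [70, [0, 0, -90], [0, 0, 0]],
    [70, [0, 0, -125], [0, 0, 0]],
    [70, [0, 0, -125], [0, 0, 0.1]],
    [70, [0, 0, -125], [0, 0, 0.21]]
  ]
}}

```text
clock: 15.48
tcp_pos: [0.5918, 0.0683, 0.1961]
orientation: [-3.111, 0.414, 0.009]
contact_force: [-0.6, -0.7, -0.3]
grip_width: 0.0699
```

Run:
```python
from h import *
st(); go(.5608,-.0563,.19,-105.18)
```

```text
t 15.47 p [0.5918 0.0683 0.1961] jawdeg -105.15 q [-1.    0.67  1.17  1.83 -0.69  1.13 -1.41] F [-0.6 -0.7 -0.3] w 0.0699
jaw -105.18 shift [  2.7 128.4   5.7] turn [-0.0028  0.006   0.0005]
jaw 74.82 shift [  2.7 128.4   5.7] turn [-0.0094 -0.0045 -3.1411]
```

{"fn": "play_rows", "kwargs": {
  "deltas": [
    [70, [0, 10, 0], [0, 0, -0.17]],
    [70, [0, 20, 0], [0, 0, -0.34]],
    [70, [0, 30, 0], [0, 0, -0.51]],
    [70, [0, 40, 0], [0, 0, -0.68]],
    [70, [0, 50, 0], [0, 0, -0.85]],
    [70, [0, 60, 0], [0, 0, -1.02]],
    [70, [0, 70, 0], [0, 0, -1.19]],
    [70, [0, 80, 0], [0, 0, -1.36]]
  ]
}}

```text
clock: 16.48
tcp_pos: [0.571, -0.0093, 0.1961]
orientation: [-2.672, -1.64, 0.002]
contact_force: [-0.6, -0.1, -0.9]
grip_width: 0.0699
```

Run:
```python
from h import *
st(); s=snap('wrist'); pr=bubble(*s,z0=.0803); print([k for k,v in pr if v<350]); go(.5608,-.0563,.19,74.82)
```

```text
t 16.48 p [ 0.571  -0.0093  0.1961] jawdeg -26.92 q [-0.72  0.45  0.83  1.88 -0.4   0.99 -0.18] F [-0.6 -0.1 -0.9] w 0.0699
centre [ 0.56039508 -0.05687336] (112.26688385009766, 24.27770233154297) bubble 117 mean -0.18 range [-6.6  6.1]
[-11, -10, 9, 10, 11]
jaw 74.82 shift [-44.7  11.5   6.3] turn [-0.0023 -0.0059 -1.7714]
jaw 254.82 shift [-44.7  11.5   6.3] turn [-0.0056  0.0022  1.3702]
```

The bubble is at -0.2 mm, with the rings at about ±10, so it is centred. Next I position the jaws along the level, fingers over both shoulders.

{"fn": "play_rows", "kwargs": {
  "deltas": [
    [70, [-8, 2, 0], [0, 0, -0.17]],
    [70, [-16, 4, 0], [0, 0, -0.34]],
    [70, [-24, 6, 0], [0, 0, -0.51]],
    [70, [-32, 8, 0], [0, 0, -0.68]],
    [70, [-40, 10, 0], [0, 0, -0.85]],
    [70, [-45, 11, 0], [0, 0, -1.02]],
    [70, [-45, 11, 0], [0, 0, -1.19]],
    [70, [-45, 11, 0], [0, 0, -1.36]]
  ]
}}

```text
clock: 17.52
tcp_pos: [0.5604, -0.0565, 0.1964]
orientation: [-1.037, -2.96, -0.004]
contact_force: [0.5, 0.3, -0.5]
grip_width: 0.0699
```

Run:
```python
from h import *
st(); go(.5606,-.0565,.15,74.82)
```

```text
t 17.52 p [ 0.5604 -0.0565  0.1964] jawdeg 51.37 q [-0.41  0.36  0.5   1.89 -0.22  0.95  1.09] F [ 0.5  0.3 -0.5] w 0.0699
jaw 74.82 shift [-0.4  0.1 46.4] turn [ 0.002  -0.0052 -0.4092]
jaw 254.82 shift [-0.4  0.1 46.4] turn [-7.2000e-03 -2.7000e-03  2.7324e+00]
```

{"fn": "play_rows", "kwargs": {
  "deltas": [
    [70, [0, 0, 10], [0, -0.002, -0.17]],
    [70, [0, 0, 30], [0.002, -0.005, -0.34]],
    [70, [0, 0, 55], [0.002, -0.005, -0.41]],
    [70, [0, 0, 67], [0.002, -0.005, -0.41]],
    [70, [0, 0, 67], [0.002, -0.005, -0.41]],
    [70, [0, 0, 67], [0.002, -0.005, -0.41]]
  ]
}}

```text
clock: 18.27
tcp_pos: [0.5608, -0.0563, 0.1301]
orientation: [0.416, 3.113, 0.0]
contact_force: [-0.1, -0.8, 0.3]
grip_width: 0.0699
```

Run:
```python
from h import *
st(); p,d,K,T=snap('wrist'); save('pics/w5.png',p); bubble(p,d,K,T,z0=.0803); go(.5606,-.0565,.116,74.82)
```

```text
t 18.27 p [ 0.5608 -0.0563  0.1301] jawdeg 74.78 q [-0.31  0.43  0.38  1.94 -0.22  0.81  1.5 ] F [-0.1 -0.8  0.3] w 0.0699
centre [ 0.5604707 -0.056782 ] (111.56820678710938, 24.75527572631836) bubble 213 mean -0.38 range [-6.2  5.3]
jaw 74.82 shift [ 0.2 -0.3 14.2] turn [ 0.0004  0.0013 -0.0003]
jaw 254.82 shift [ 0.2 -0.3 14.2] turn [ 2.0000e-03 -6.0000e-04  3.1413e+00]
```

View pics/w5.png

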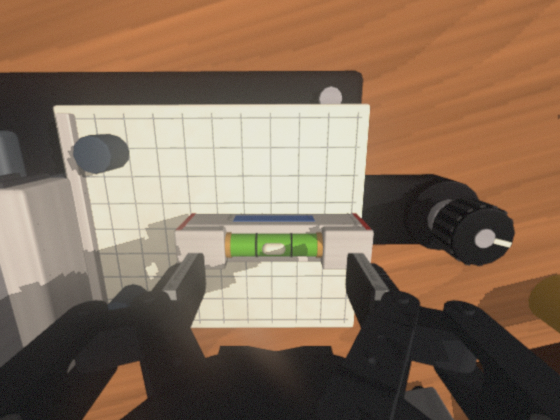

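{"fn": "play_rows", "kwargs": {
  "deltas": [
    [70, [0, 0, 6], [0, 0, 0]],
    [70, [0, 0, 11], [0, 0, 0]],
    [70, [0, 0, 12.5], [0, 0, 0]],
    [70, [0, 0, 13.5], [0, 0, 0]],
    [70, [0, 0, 14.5], [0, 0, 0]]
  ]
}}

```text
clock: 18.95
tcp_pos: [0.561, -0.0563, 0.1157]
orientation: [0.415, 3.113, 0.0]
contact_force: [-0.2, -0.2, 0.1]
grip_width: 0.0701
```

{"fn": "play_rows", "kwargs": {
  "deltas": [
    [70, [0, 0, 0.6], [0, 0, 0]],
    [70, [0, 0, 1.2], [0, 0, 0]],
    [70, [0, 0, 1.8], [0, 0, 0]],
    [70, [0, 0, 1.8], [0, 0, 0]]
  ]
}}

```text
clock: 19.45
tcp_pos: [0.5609, -0.0563, 0.1139]
orientation: [0.415, 3.113, 0.0]
contact_force: [0.1, -0.5, -0.5]
grip_width: 0.0701
```

{"fn": "play_rows", "kwargs": {
  "deltas": [
    [70, [0, 0, 0.6], [0, 0, 0]],
    [70, [0, 0, 1.2], [0, 0, 0]],
    [70, [0, 0, 1.8], [0, 0, 0]],
    [70, [0, 0, 1.8], [0, 0, 0]]
  ]
}}

```text
clock: 19.95
tcp_pos: [0.5609, -0.0563, 0.112]
orientation: [0.415, 3.113, 0.0]
contact_force: [-0.3, 0.3, -0.0]
grip_width: 0.0702
```

{"fn": "play_rows", "kwargs": {
  "deltas": [
    [70, [0, 0, 0.6], [0, 0, 0]],
    [70, [0, 0, 1.2], [0, 0, 0]],
    [70, [0, 0, 1.8], [0, 0, 0]],
    [70, [0, 0, 1.8], [0, 0, 0]]
  ]
}}

```text
clock: 20.45
tcp_pos: [0.5609, -0.0563, 0.1102]
orientation: [0.415, 3.113, 0.0]
contact_force: [0.5, 1.3, 0.1]
grip_width: 0.0701
```

{"fn": "play_rows", "kwargs": {
  "deltas": [
    [70, [0, 0, 0.6], [0, 0, 0]],
    [70, [0, 0, 1.2], [0, 0, 0]],
    [70, [0, 0, 1.8], [0, 0, 0]],
    [70, [0, 0, 1.8], [0, 0, 0]]
  ]
}}

```text
clock: 20.95
tcp_pos: [0.5609, -0.0563, 0.1084]
orientation: [0.415, 3.113, 0.0]
contact_force: [-0.4, 0.8, 0.8]
grip_width: 0.0701
```

{"fn": "play_rows", "kwargs": {
  "deltas": [
    [70, [0, 0, 0.6], [0, 0, 0]],
    [70, [0, 0, 1.2], [0, 0, 0]],
    [70, [0, 0, 1.5], [0, 0, 0]],
    [70, [0, 0, 1.5], [0, 0, 0]]
  ]
}}

```text
clock: 21.45
tcp_pos: [0.561, -0.0563, 0.1083]
orientation: [0.416, 3.113, 0.001]
contact_force: [-5.3, 1.3, 13.7]
grip_width: 0.0702
```

Run:
```python
from h import *
st(); s=snap('wrist'); bubble(*s,z0=.0803); save('pics/w6.png',s[0]); st()
p,d,K,T=snap('top'); save('pics/top2.png',np.vstack([p[120:290,60:470]])); st()
a=np.load('top.npz')['p']; df=np.abs(a.astype(int)-p).sum(2)
for n,(u,v) in dict(red=(244,139),gold=(284,140),holder=(310,265),case=(170,192),box=(206,159)).items(): print(n,df[v-18:v+18,u-18:u+18].mean().round(1))
for _ in range(4): snap('scene')
st(); s=snap('wrist'); bubble(*s,z0=.0803)
```

```text
t 21.45 p [ 0.561  -0.0563  0.1083] jawdeg 74.79 q [-0.3   0.47  0.37  1.95 -0.24  0.76  1.51] F [-5.3  1.3 13.7] w 0.0702
centre [ 0.56024658 -0.0569064 ] (111.6175537109375, 24.271432876586914) bubble 252 mean -0.04 range [-5.8  5.9]
t 21.5 p [ 0.561  -0.0563  0.1083] jawdeg 74.79 q [-0.3   0.47  0.37  1.95 -0.24  0.76  1.51] F [-5.3  0.4 15. ] w 0.07
t 21.55 p [ 0.561  -0.0563  0.1083] jawdeg 74.79 q [-0.3   0.47  0.37  1.95 -0.24  0.76  1.51] F [-4.8  1.1 15. ] w 0.07
red 2.2
gold 2.1
holder 2.1
case 2.3
box 2.2
t 21.75 p [ 0.5611 -0.0563  0.1083] jawdeg 74.8 q [-0.3   0.47  0.37  1.95 -0.24  0.76  1.51] F [-4.3  0.5 15.1] w 0.0702
centre [ 0.5603476  -0.05679954] (111.36763000488281, 24.3680419921875) bubble 251 mean -0.08 range [-5.9  5.8]
```

View pics/w6.png

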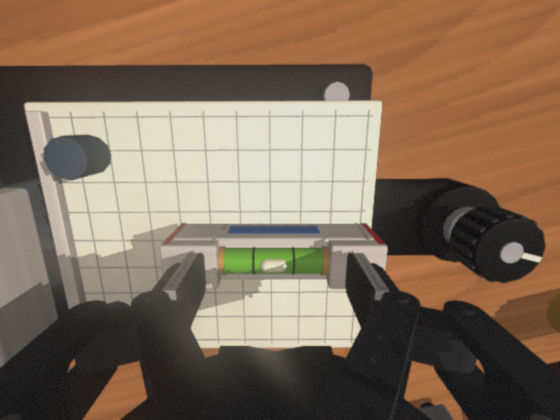

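Both fingertips bear on the shoulders. The bubble at (273,267) stands between the rings at columns 254 and 294, the push is steady at 15 N, and the bystanders look unchanged. I hand in now.

Run:
```python
from h import *
print(r.hand_in()); st()
```

```text
the job is handed in; nothing more can be done
None
the job is handed in; nothing more can be done
```

The press is levelled and the job was handed in at 21.8 s while the fingers were still pressing the level. No verdict was reported.

**What I did:** I placed the level nearest the base (0.563 m away) on table_spot, about 0.3° off front-to-back. The bubble first read about -9.8 mm, so I turned the knob 3.2 rad clockwise. I then pressed down on both end shoulders with the fingers open.

**Last checks:**
- **Bubble:** -0.1 mm from the wrist camera, steady over two readings 0.3 s apart.
- **Press force:** a steady 15 N, so the level should bear on the table with about 19 N including its own weight.
- **Level position:** within about 1 mm of table_spot.
- **Bystanders:** all five looked unchanged in the top camera.

The table's tilt was judged only by the bubble; I took no separate reading of it after turning the knob. A side force of about 4–5 N remained on the fingers during the final press. Nothing else failed or disagreed.

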